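# Fit the star handwheel to the coil winder and index it

## Robot

A 7-joint arm with a two-finger parallel gripper is mounted at the origin on the work surface. World frame = base frame: x ahead of the robot, y to its left, z up, the work surface at z = 0. Lengths are in m, angles in rad, forces in N, time in s.
With the tool pointing down it reaches from about 0.425 to 0.8 m from the base axis. Payload 8.3 kg.
Tool frame: the origin (TCP) lies at the very end of the fingers, on their centre line; the grasp point (between the pads) lies 19 mm behind it (ctrl.grip_point_offset is the z of the grasp point in the tool frame, in m); z points along the fingers, y is the direction in which the jaws open and shut (so a half turn about z gives the same grasp; the last joint's range is limited). The gripper opens to 85 mm and grips with 20 to 120 N. Pads are 22 mm wide; open, the fingers measure 114 mm over their backs; the gripper's body (76 mm by 85 mm) begins 54 mm behind the grasp point. The pads swing forward as they close: fully open they stand 13 mm farther back than shut.
Start: joints at [1.215, 0.383, 0.016, 1.37, -0.006, 1.388, -0.046], TCP at [0.18, -0.598, 0.193] pointing down, gripper open.
Joint ranges: [-2.95, 2.95], [-0.25, 2.06], [-1.52, 1.56], [0.18, 2.33], [-1.44, 4.58], [0.02, 2.06], [-3.01, 3.01]. Speed limits (rad/s): [2.39, 2.39, 3.01, 3.01, 3.14, 3.14, 3.14].

## Interface

Orientations are given as a unit quaternion [x, y, z, w].
In Python, from workcell import ctrl gives the robot as it stands.
- The arm moves only by the tool servo_tool, never from a script. Its arguments are lists of equal length, an entry for each row: "angular": the turn, a rotation vector about the world's x, y, z in degrees, a list of three; "delta_pos": the shift along the world's x, y, z in m, a list of three; "gripper": the finger opening in m, from 0 to 0.0854. In form: {"angular": [[wx, wy, wz], ...], "delta_pos": [[tx, ty, tz], ...], "gripper": [gripper, ...]}. A call has 1 to 20 rows; each row is the pose to reach, as a shift and turn from the pose measured when the call began; what a row does not reach only later rows make up. A row lasts 1/12 s, in which the tool goes at most 41.7 mm and 7.16 degrees, less where a joint would pass 70% of its speed; a pose out of reach is approached as far as the arm can. A call with a gripper value outside its range is refused whole. The fingers move at their own pace and stop on an object; "newtons" is the grip in N (left out, the last holds). Time passes only in rows, so rows that repeat a pose let the fingers close. It gives the time, the measured TCP pose, the force and the opening at its end, in the units of the state.
- ctrl.observe(): the state, without advancing time (a new reading comes with each control period).
- ctrl.capture(name): name is "side" or "top" or "wrist"; returns (picture, depth): 420x560x3 uint8, blue, green, red; 420x560 float32, m along the optical axis (not along the pixel's ray), 0 where there is no reading.
- ctrl.camera_params(name): a dict with "mtx" (3x3 intrinsics, pixels), "R" (3x3) and "t" (3): a world point X has camera coordinates R X + t. Camera axes: x right, y down, z forward; pixel columns grow to the right and rows downward; lengths in m; the calibration is good to about 2 mm. The wrist camera is an equidistant fisheye: a pixel r from the principal point sees the ray r / f radians off the axis. A picture is of the moment at which its call begins: read the wrist's pose just before it. camera_params takes no time and is no camera call; for the wrist camera it gives the pose at the moment of the call.
- ctrl.sign_off(): hands the job in, once; it reports no verdict.
Trained networks look in the newest picture that a camera, given by its name, has taken for a name from the list of things; names that differ only in an ending like _2 or _b are one class to them, and where a whole thing is asked for, a point or a joint stands for the part that bears it (a point fixed in the world has none). Each returns a list of dicts, best first, with "p" (0 to 1); they miss things now and then, are a little off and sometimes report something else, mostly with a low value. They report only what shows in the picture. A call takes as long as a camera call. They do not tell look-alikes from the thing itself.
- ctrl.find_in(camera, name): "at" ([column, row] in pixels, amid what is visible of it).
The state is a dict: "t": time; "joint_positions": joint angles; "qd": joint speeds; "joint_torque": joint torques, N m; "ee_pos": TCP position; "tcp_rot": TCP orientation; "contact_force": force on the tool from outside, world axes, zero at the start; "moment": the same for the moment, N m; "width": finger opening in m.
Only numpy, scipy, OpenCV 4.12 (cv2) and the standard library are available. Lean on these libraries where they do the work, as an engineer would, in place of code of your own. Each camera call takes 0.05 s, during which the arm holds its last target. There are 200 camera calls.

## Task

Fit the loose five-spoked handwheel to the blue coil winder: set it, open bore down, on the nose of the splined spindle and let go of it there, then nudge it back or forth by its spokes until the teeth mesh and press it down fully home. Next push the spokes round anticlockwise (seen from above) until the red pointer stripe on the dial is on the green mark, and only then throw the orange brake lever fully over. Leave the other things on the bench and on the winder where they are.

Things in the scene. Friction and masses are not known exactly. Their poses are not given: they have to be found in the camera images.
- handwheel: Loose black handwheel, 0.2 to 0.4 kg, upright on the table, bore open below. Hub 44 mm across, 54 mm tall, clear to grip above the spokes (24 to 54 mm up). Five steel spokes 10 mm thick, axis 16 mm above the underside, ending in 16 mm balls. Origin: on the axis at the hub's underside; z up, x along one spoke, the others every 72 degrees. It may be turned on the nose either way.
- hub_top (a point): Centre of the handwheel's closed flat hub top, 54 mm above its origin: press here.
- spoke_end (a point): Centre of the ball at the end of the spoke along the handwheel's x, 74 mm from the axis, 16 mm above the underside.
- bore (a point): Mouth of the handwheel's splined bore, on the axis at the underside (same point as its origin). The bore is 48 mm deep, with 6 inner teeth in its lower 30 mm and 0.8 mm radial clearance on the nose. The teeth stand at an untold angle to the spokes: the mesh must be found by turning. It occurs every 60 degrees, with about 3 degrees of play either way.
- seat (a point): Point on the vertical spindle axis, fixed to the winder, 64 mm above the table: the handwheel's origin lies here when fully home. Axes: x from the axis towards the green mark, y towards the brake lever, z up. When the teeth mesh the wheel drops by its weight onto a stiff brass sleeve 10 mm above this point; pressing with 10 to 15 N, unhurriedly (it is damped), slides it down to a hard stop, where it stays.
- spline_top (a point): Point on the axis at the flat upper ends of the spindle's 6 teeth (30 mm outside diameter), 32 mm above seat: an unmeshed wheel's underside rests here. Above it a smooth nose, 22 mm across, stands up another 14 mm; its last 6 mm taper to 13 mm.
- winder: Fixed blue coil winder; origin on the spindle axis at table height, axes as for seat. Base 236 mm in x (centred), from -118 to +202 mm in y, 40 mm tall; 190 mm round dial disc, top 52 mm above the table. A small copper bobbin on an arbor is fixed on it at x 53 to 103, y 124 to 192 mm, top 94 mm above the table.
- spindle (a joint): Angle (rad) of the spindle and its dial with the red pointer stripe; 0 when the pointer is at the middle of the green mark, growing anticlockwise seen from above; starts at about -2.0 to -1.4. Stiff: 0.2 N m to turn, stays where it is left; stops at -2.6 and 0.8, so the mark is reached anticlockwise. How the spline teeth stand to the pointer is not told.
- pointer (a point): Outer end of the red stripe on the dial, 90 mm from the axis, on the disc's top face (seen only, nothing to hold).
- mark (a point): Middle of the green mark painted on the base just outside the dial, 107 mm from the spindle axis; the mark is 0.12 rad wide either side.
- brake (a joint): Brake lever angle (rad): starts near 0 leaning to the winder's -x (away from the mark), 1.0 fully thrown over, leaning to the winder's +x. Stays where it is left.
- brake_tip (a point): Centre of the 26 mm orange ball on top of the brake lever, 70 mm from a hinge that lies along the winder's y, at x -30, y +160 mm from the spindle axis, 62 mm above the table. The ball is about 123 mm above the table at both ends; light, about 1 N at the ball.
- standoff: Bystander: brass stand-off, 18 mm across, 16 mm tall, standing on a front corner of the winder's base; origin under its centre.
- solder_reel: Bystander: white-flanged reel 56 mm across, 36 mm tall, on the far side of the table; origin under its centre.
- jar: Bystander: glass jar with yellow cap, 54 mm across, 75 mm tall, on the far side; origin under its centre.
- heatsink: Bystander: black finned heat sink 60 x 50 x 32 mm, on the far side; origin under its centre.
- coil: Bystander: copper coil on a bobbin 52 mm across, 46 mm tall, on the far side; origin under its centre.
- multimeter: Bystander: yellow meter 150 x 78 x 35 mm lying on the right of the table; origin under its centre.
There are look-alikes about, which are no part of the job. Of the things like the handwheel, leave any that is pink, turquoise or yellow; of the rest the larger one is meant.

How it is judged:
By the outcome, as a careful person would: the job done as asked, in the order asked, and still so for the second after the job is handed in, with the robot touching nothing.
It also fails if it takes over 67 s, if anything falls off the work surface, if the arm or the gripper's body presses on something with over 40 N, if the wrist force passes 120 N, or if a joint passes its speed limit or range.

## Working session

There is one attempt and no reset: what is moved stays moved. The work goes in short steps, Python scripts to look and compute and a tool call to move; the robot and the scene stay as the last step left them, time stands still between calls to the robot, and variables do not carry over. Pictures are saved under pics/ and viewed, about 8 in all and at most 12, crops included, and the job is handed in when it is done.

Besides the shell and the picture viewer there is one more tool, called after "Emit:" as name(argument=value, ...) on one line, values as JSON. servo_tool: Moves the arm, as the interface text tells. Its arguments: {"type":"object","properties":{"angular":{"type":"array"},"delta_pos":{"type":"array"},"gripper":{"type":"array"},"newtons":{"type":"number"}},"required":["angular","delta_pos","gripper"]}

```bash
mkdir -p pics; cat > h.py <<'E'
import numpy as np, cv2
from workcell import ctrl
def save(name,fn,crop=None,scale=1):
    im,d=ctrl.capture(name)
    np.savez('last_%s.npz'%name,im=im,d=d)
    o=im if crop is None else im[crop[1]:crop[3],crop[0]:crop[2]]
    cv2.imwrite('pics/'+fn,cv2.resize(o,None,fx=scale,fy=scale,interpolation=cv2.INTER_CUBIC))
    return im,d
def back(name,u,v,d):
    p=ctrl.camera_params(name);K=p['mtx']
    c=np.array([(u-K[0,2])/K[0,0]*d,(v-K[1,2])/K[1,1]*d,d])
    return p['R'].T@(c-p['t'])
def cloud(name,d):
    p=ctrl.camera_params(name);K=p['mtx'];v,u=np.mgrid[:d.shape[0],:d.shape[1]]
    c=np.stack([(u-K[0,2])/K[0,0]*d,(v-K[1,2])/K[1,1]*d,d],-1)
    return (c-p['t'])@p['R']
def proj(name,X):
    p=ctrl.camera_params(name);c=p['R']@np.array(X)+p['t'];q=p['mtx']@c
    return q[:2]/q[2]
E
python3 - <<'E'
from h import *
a,d=save('top','t0.png',scale=1.4); b,e=save('side','s0.png',scale=1.4)
for n in ['top','side']:
    P=ctrl.camera_params(n); print(n,P['mtx'].tolist(),(-P['R'].T@P['t']).round(3),P['R'].round(3).tolist())
    D=np.load('last_%s.npz'%n)['d']
    for k in ['handwheel','spoke_end','winder','brake_tip','pointer','mark','hub_top','spline_top']:
        for r in ctrl.find_in(n,k)[:4]:
            u,v=r['at'];z=D[int(v),int(u)]
            print(k,round(r['p'],2),np.round(r['at'],1),back(n,u,v,z).round(3))
s=ctrl.observe();print(s)
E
```

```text
top [[385.3632010335089, 0.0, 280.0794541451715], [0.0, 385.3632010335089, 213.7594426236214], [0.0, 0.0, 1.0]] [ 0.415 -0.077  1.004] [[0.011, -1.0, -0.019], [-0.992, -0.009, -0.123], [0.122, 0.02, -0.992]]
handwheel 0.94 [309.6 183.2] [ 0.613 -0.132  0.039]
handwheel 0.86 [417.2 280.4] [ 0.373 -0.392  0.053]
handwheel 0.81 [346.5 232.1] [ 0.488 -0.222  0.057]
handwheel 0.78 [391.2 186. ] [ 0.61  -0.343  0.025]
spoke_end 0.88 [412.9 278.7] [ 0.377 -0.381  0.055]
spoke_end 0.71 [393.8 183.2] [ 0.614 -0.344  0.043]
spoke_end 0.68 [345.8 232.5] [ 0.487 -0.22   0.057]
spoke_end 0.65 [331.5 314.5] [ 0.29  -0.184  0.057]
winder 0.9 [157.6 209.7] [0.54  0.249 0.051]
brake_tip 0.68 [ 95.5 230.4] [0.481 0.361 0.134]
pointer 0.81 [175.7 205.2] [0.55  0.199 0.067]
pointer 0.44 [154.6 209.1] [0.542 0.258 0.049]
mark 0.96 [159.7 206.7] [0.548 0.244 0.053]
mark 0.29 [346.4 231.6] [ 0.49  -0.222  0.053]
hub_top 0.73 [312.8 185.8] [ 0.607 -0.141  0.039]
hub_top 0.63 [332.8 317. ] [ 0.284 -0.187  0.056]
hub_top 0.62 [342.  231.6] [ 0.489 -0.211  0.057]
hub_top 0.6 [408.3 277.6] [ 0.38  -0.371  0.054
[... 1215 characters left out ...]

{'t': 0.9, 'joint_positions': array([ 1.2151068 ,  0.38337364,  0.01643746,  1.37011237, -0.00632874,
        1.3882057 , -0.04649278]), 'qd': array([ 0.00010343, -0.0012839 ,  0.00059207, -0.00084447, -0.00054907,
        0.00110037, -0.00152126]), 'joint_torque': array([ 2.78895195e-04, -6.27331495e+01,  8.43099263e-01, -3.72081113e+01,
        1.66832143e-02,  2.95271682e-03, -4.56638963e-05]), 'ee_pos': array([ 0.18041833, -0.59836544,  0.19319047]), 'tcp_rot': array([ 9.89302438e-01,  1.45879002e-01,  3.22631230e-05, -3.11146984e-05]), 'contact_force': array([-0.4996002 ,  0.30300844, -0.77007777]), 'moment': array([-0.0203239 ,  0.00139312, -0.01973478]), 'width': 0.08544526451402205}
```

View pics/t0.png

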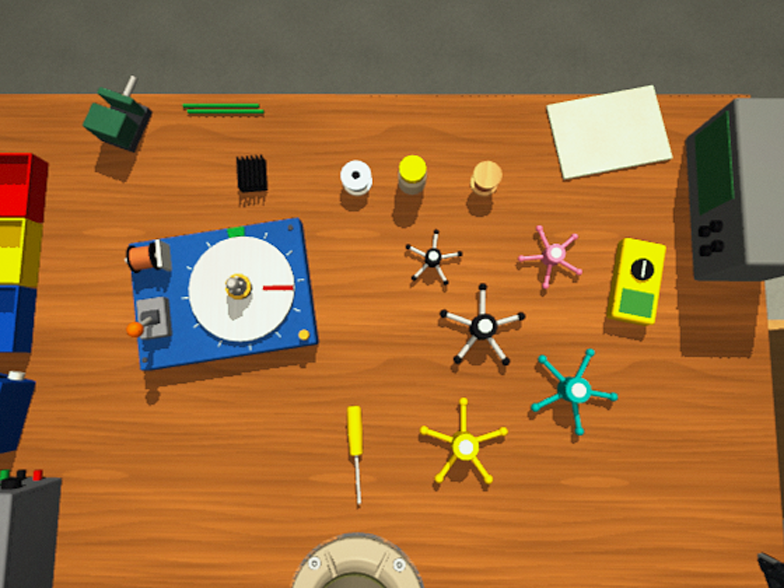

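View pics/s0.png

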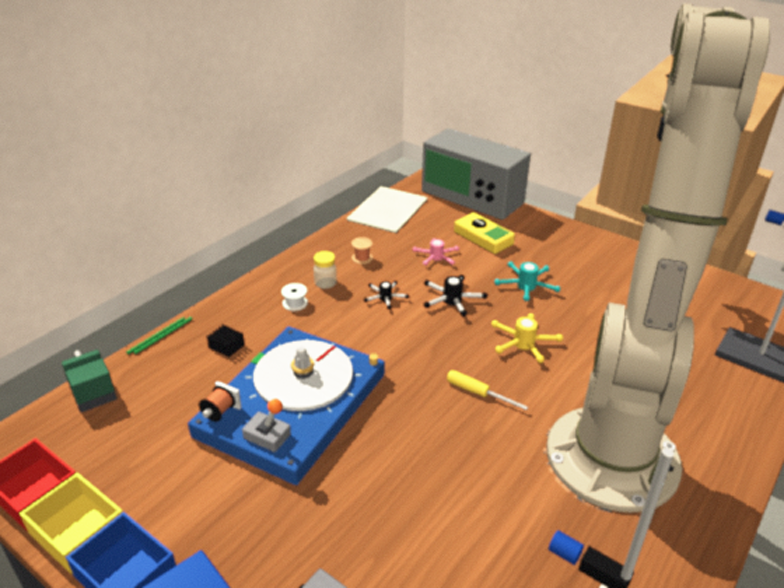

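The top view shows the target at (484,326) in the enlarged picture: the larger black-hubbed wheel with steel spokes. The winder's spindle is at (238,288), the pointer points right to (292,288), the green mark is at (236,231), the brake ball at (135,329) and the stand-off at (303,335). The side view agrees.

```bash
cat > m.py <<'E'
from h import *
def onplane(name,uv,z):
    p=ctrl.camera_params(name);K=p['mtx'];uv=np.atleast_2d(uv).astype(float)
    r=np.c_[(uv[:,0]-K[0,2])/K[0,0],(uv[:,1]-K[1,2])/K[1,1],np.ones(len(uv))]@p['R']
    c=-p['R'].T@p['t'];return c+r*((z-c[2])/r[:,2])[:,None]
def circ(P):
    A=np.c_[2*P[:,:2],np.ones(len(P))];s=np.linalg.lstsq(A,(P[:,:2]**2).sum(1),rcond=None)[0]
    return s[:2],np.sqrt(s[2]+s[:2]@s[:2])
if __name__=='__main__':
  for n in ['top','side']:
    L=np.load('last_%s.npz'%n);im,d=L['im'],L['d'];C=cloud(n,d);hsv=cv2.cvtColor(im,cv2.COLOR_BGR2HSV)
    c0=np.array([.54,.25])
    near=np.linalg.norm(C[...,:2]-c0,axis=-1)<.13
    w=(near&(hsv[...,1]<60)&(hsv[...,2]>120)&(abs(C[...,2]-.052)<.008)).astype(np.uint8)
    cn=max(cv2.findContours(w,cv2.RETR_EXTERNAL,cv2.CHAIN_APPROX_NONE)[0],key=cv2.contourArea)
    P=onplane(n,cv2.convexHull(cn)[:,0],.052);c,r=circ(P);print(n,'dial',c.round(4),r.round(4))
    near=np.linalg.norm(C[...,:2]-c,axis=-1)<.13
    for nm,m,z in [('red',((hsv[...,0]<8)|(hsv[...,0]>172))&(hsv[...,1]>120)&near&(C[...,2]<.07),.052),('green',(abs(hsv[...,0]-60)<15)&(hsv[...,1]>120)&near,.04)]:
        v,u=np.nonzero(m);Q=onplane(n,np.c_[u,v],z)[:,:2];q=Q.mean(0)-c;print(nm,len(u),Q.mean(0).round(4),np.hypot(*q).round(4),np.degrees(np.arctan2(q[1],q[0])).round(2))
    bl=(abs(hsv[...,0]-108)<12)&(hsv[...,1]>120)&(np.linalg.norm(C[...,:2]-[.53,.29],axis=-1)<.25)&(abs(C[...,2]-.04)<.006)
    v,u=np.nonzero(bl);Q=onplane(n,np.c_[u,v],.04)[:,:2].astype(np.float32);print('base',cv2.minAreaRect(Q))
    # spindle top
    m=(np.linalg.norm(C[...,:2]-c,axis=-1)<.03)&(C[...,2]>.1);print('nose',m.sum(),C[m].mean(0).round(4),C[m].max(0).round(4))
    o=(abs(hsv[...,0]-10)<8)&(hsv[...,1]>150)&(C[...,2]>.1)&(np.linalg.norm(C[...,:2]-[.48,.36],axis=-1)<.05);print('brake',o.sum(),C[o].mean(0).round(4),C[o].max(0).round(3))
    g=np.linalg.norm(C[...,:2]-[.485,-.213],axis=-1)<.1
    m=g&(C[...,2]>.045)&(C[...,2]<.062);print('hub',m.sum(),C[m].mean(0).round(4),np.median(C[m][:,2]).round(4))
    v,u=np.nonzero(m&(np.linalg.norm(C[...,:2]-C[m].mean(0)[:2],axis=-1)<.026));Q=onplane(n,np.c_[u,v],.054);hc,hr=cv2.minEnclosingCircle(Q[:,:2].astype(np.float32));print(' hub fit',hc,hr)
    h=C[m].mean(0)[:2]
    dd=np.linalg.norm(C[...,:2]-h,axis=-1)
    m2=(dd>.062)&(dd<.09)&(C[...,2]>.012)&(hsv[...,2]<80)
    k,lab,st,ce=cv2.connectedComponentsWithStats(m2.astype(np.uint8))
    for i in range(1,k):
        if st[i,4]>8:
            q=onplane(n,ce[i],.018)[0][:2];e=q-h;print('  ball',st[i,4],q.round(4),np.hypot(*e).round(4),np.degrees(np.arctan2(e[1],e[0])).round(1))
E
python3 m.py
```

```text
top dial [0.5512 0.2127] 0.0939
red 65 [0.5526 0.1452] 0.0675 -88.82
green 70 [0.6568 0.2314] 0.1072 10.04
base ((0.5881240367889404, 0.2598860561847687), (0.32340213656425476, 0.3180583715438843), 9.38032341003418)
nose 69 [0.5514 0.2106 0.1079] [0.5618 0.2212 0.1137]
brake 89 [0.4698 0.3579 0.1357] [0.482 0.37  0.142]
hub 256 [ 0.4878 -0.2218  0.0546] 0.0546
 hub fit (0.48734989762306213, -0.22149379551410675) 0.02266545780003071
  ball 19 [ 0.5624 -0.2232] 0.0746 -1.1
  ball 20 [ 0.512  -0.1508] 0.075 71.2
  ball 19 [ 0.5089 -0.2932] 0.0744 -73.6
  ball 25 [ 0.4284 -0.1764] 0.0748 142.6
  ball 23 [ 0.4262 -0.2636] 0.0745 -145.9
side dial [0.5476 0.2183] 0.0959
red 22 [0.5506 0.1497] 0.0687 -87.45
green 21 [0.6583 0.2332] 0.1117 7.65
base ((0.5377035737037659, 0.26100480556488037), (0.23338699340820312, 0.31754517555236816), 9.67237377166748)
nose 41 [0.5488 0.2176 0.1054] [0.5603 0.2263 0.1114]
brake 58 [0.4653 0.3678 0.1325] [0.475 0.375 0.14 ]
hub 108 [ 0.4858 -0.2168  0.0515] 0.0518
 hub fit (0.4830312728881836, -0.21249566972255707) 0.026651546359062195
  ball 9 [ 0.509  -0.1472] 0.0734 71.5
  ball 11 [ 0.4254 -0.1719] 0.0752 143.4
```

Emit:
servo_tool(angular=[[0,0,0],[0,0,0],[0,0,0],[0,0,0],[0,0,0],[0,0,0],[0,0,0],[0,0,0],[0,0,0],[0,0,0],[0,0,0],[0,0,0],[0,0,0],[0,0,0],[0,0,0],[0,0,0],[0,0,0],[0,0,0]], delta_pos=[[0.019,0.024,0],[0.038,0.047,0],[0.057,0.07,0],[0.076,0.094,0],[0.095,0.118,0],[0.114,0.141,0],[0.133,0.164,0],[0.152,0.188,0],[0.172,0.212,0],[0.192,0.236,0],[0.211,0.26,0],[0.23,0.283,-0.005],[0.25,0.306,-0.01],[0.27,0.33,-0.015],[0.288,0.355,-0.02],[0.307,0.377,-0.025],[0.307,0.377,-0.025],[0.307,0.377,-0.025]], gripper=[0.085,0.085,0.085,0.085,0.085,0.085,0.085,0.085,0.085,0.085,0.085,0.085,0.085,0.085,0.085,0.085,0.085,0.085])

```text
t: 2.4
ee_pos: [0.4883, -0.2193, 0.1679]
tcp_rot: [0.989, 0.148, -0.0, -0.0]
contact_force: [-0.6, -0.1, 0.3]
width: 0.0848
```

```bash
python3 - <<'E'
from h import *
s=ctrl.observe();print(s['t'],s['ee_pos'],s['joint_positions'].round(2),s['tcp_rot'].round(4),s['contact_force'])
P=ctrl.camera_params('wrist');print(P['mtx'].tolist(),(-P['R'].T@P['t']).round(4),P['R'].round(3).tolist())
im,d=save('wrist','w0.png',scale=1.4)
E
```

```text
2.4 [ 0.48832279 -0.21928448  0.16791637] [ 0.63  0.22 -0.31  1.65  0.07  1.29 -0.97] [ 9.89e-01  1.48e-01 -0.00e+00 -4.00e-04] [-0.59371738 -0.117558    0.3033301 ]
[[325.19226210127806, 0.0, 282.12400913609815], [0.0, 325.19226210127806, 204.8667201448692], [0.0, 0.0, 1.0]] [ 0.5596 -0.1986  0.3498] [[0.293, -0.956, -0.001], [-0.914, -0.28, 0.294], [-0.282, -0.086, -0.956]]
```

View pics/w0.png

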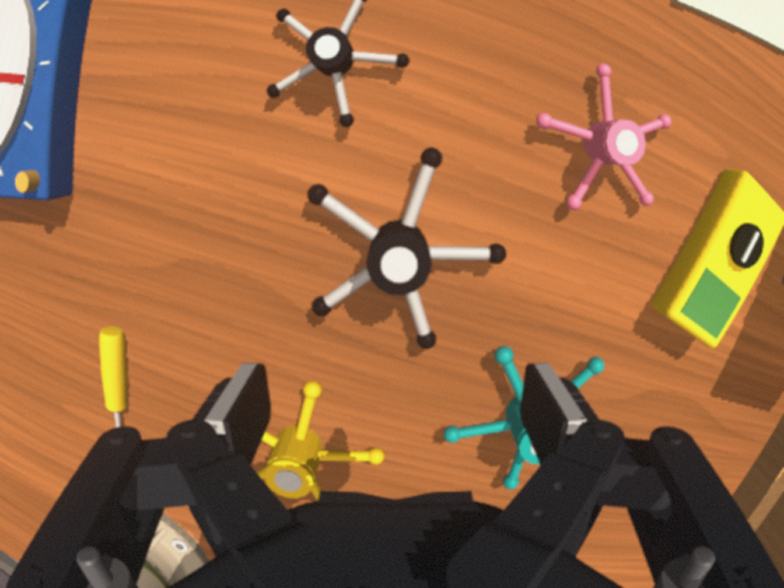

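The wrist view shows the target with its hub top disc at (399,265) in the enlarged picture (285,189 raw) and ball ends at (431,157), (318,194), (497,253), (320,306) and (426,340). I'll locate it through the fisheye model.

```bash
cat >> h.py <<'E'
def fish(uv,z,P):
    K=P['mtx'];uv=np.atleast_2d(uv).astype(float)
    q=(uv-K[:2,2])/K[0,0];r=np.linalg.norm(q,axis=1,keepdims=True);
    ray=np.c_[np.sin(r)*q/np.maximum(r,1e-9),np.cos(r)]@P['R'];c=-P['R'].T@P['t']
    return c+ray*((z-c[2])/ray[:,2])[:,None]
E
python3 - <<'E'
from h import *
P=ctrl.camera_params('wrist');L=np.load('last_wrist.npz');im,d=L['im'],L['d'];h=cv2.cvtColor(im,cv2.COLOR_BGR2HSV)
def blobs(m):
    k,l,s,c=cv2.connectedComponentsWithStats(m.astype(np.uint8));return [(s[i,4],c[i]) for i in range(1,k)]
w=(h[...,1]<40)&(h[...,2]>170)
for a,c in blobs(w):
    if a>100 and np.hypot(*(c-[285,189]))<20: print('hub',a,c.round(1),fish(c,.054,P).round(4), d[int(c[1]),int(c[0])])
pts=[]
for a,c in blobs(h[...,2]<70):
    if 30<a<400 and np.hypot(*(c-[285,189]))<100:
        X=fish(c,.017,P)[0];pts.append(X);print(a,c.round(1),X.round(4))
X=np.array(pts);print(X.mean(0))
E
```

```text
hub 515 [284.6 188.8] [[ 0.4873 -0.2247  0.054 ]] 0.30221367
112 [307.8 112.3] [ 0.5619 -0.2268  0.017 ]
109 [226.  138.4] [ 0.5123 -0.1542  0.017 ]
95 [354.6 180.7] [ 0.5087 -0.2965  0.017 ]
96 [228.6 219.2] [ 0.4277 -0.1789  0.017 ]
83 [304.1 243.1] [ 0.4248 -0.2669  0.017 ]
[ 0.48708972 -0.22466243  0.017     ]
```

Emit:
servo_tool(angular=[[0,0,0],[0,0,0],[0,0,0],[0,0,0],[0,0,0],[0,0,0],[0,0,0],[0,0,0],[0,0,0],[0,0,0],[0,0,0],[0,0,0],[0,0,0],[0,0,0],[0,0,0],[0,0,0]], delta_pos=[[-0.001,-0.003,-0.02],[-0.001,-0.003,-0.045],[-0.001,-0.003,-0.07],[-0.001,-0.003,-0.092],[-0.001,-0.003,-0.112],[-0.001,-0.003,-0.126],[-0.001,-0.003,-0.136],[-0.001,-0.003,-0.142],[-0.001,-0.003,-0.144],[-0.001,-0.003,-0.144],[-0.001,-0.003,-0.144],[-0.001,-0.003,-0.144],[-0.001,-0.003,-0.144],[-0.001,-0.003,-0.144],[-0.001,-0.003,-0.144],[-0.001,-0.003,-0.144]], gripper=[0.085,0.085,0.085,0.085,0.085,0.085,0.085,0.085,0.085,0.06,0.04,0.03,0.03,0.03,0.03,0.03], newtons=40)

```text
t: 3.78
ee_pos: [0.4866, -0.2242, 0.0243]
tcp_rot: [0.989, 0.147, -0.0, 0.0]
contact_force: [-0.0, 0.3, 0.1]
width: 0.0299
```

```bash
python3 - <<'E'
from h import *
s=ctrl.observe();print(s['t'],s['ee_pos'],s['width'],s['contact_force'])
im,d=save('wrist','w1.png',scale=1.4)
E
```

```text
3.7833 [ 0.4865662  -0.22421649  0.02429805] 0.02993696462069873 [-0.0326443   0.34996949  0.08566217]
```

View pics/w1.png

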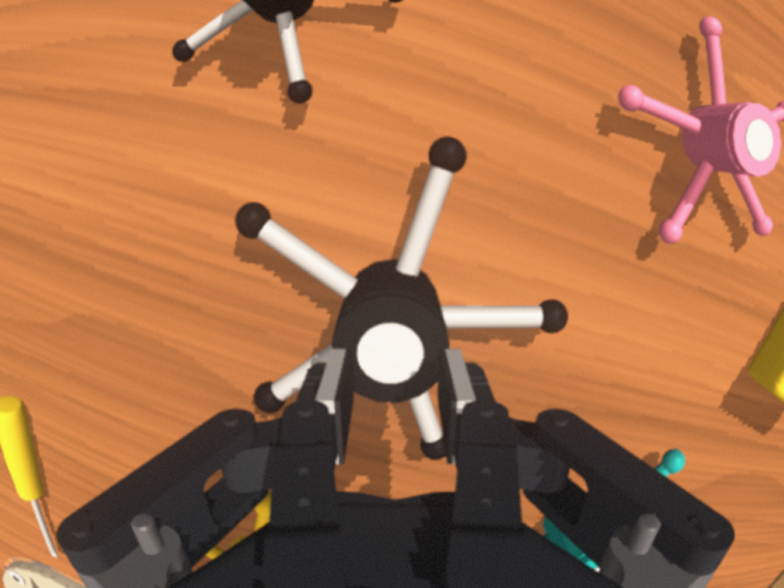

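```bash
python3 - <<'E'
from h import *
from scipy.spatial.transform import Rotation as Rn
s=ctrl.observe();P=ctrl.camera_params('wrist');L=np.load('last_wrist.npz');im,d=L['im'],L['d'];h=cv2.cvtColor(im,cv2.COLOR_BGR2HSV)
R=Rn.from_quat(s['tcp_rot'])
def blobs(m):
    k,l,st,c=cv2.connectedComponentsWithStats(m.astype(np.uint8));return [(st[i,4],c[i]) for i in range(1,k)]
for a,c in blobs((h[...,1]<40)&(h[...,2]>170)):
    if a>60: 
        X=fish(c,.054,P)[0];print(a,c.round(1),X.round(4),R.inv().apply(X-s['ee_pos']).round(4),d[int(c[1]),int(c[0])])
for a,c in blobs(h[...,2]<70):
    if 30<a<500: print('dark',a,c.round(1),fish(c,.017,P)[0].round(4))
# points by depth along rows across pads, in tool frame
K=P['mtx']
for v in [250,255,262,270,285,300]:
    out=[]
    for u in [232,238,243,247,280,318,323,328,335]:
        q=(np.array([u,v])-K[:2,2])/K[0,0];r=np.linalg.norm(q);ray=np.r_[np.sin(r)*q/r,np.cos(r)];X=P['R'].T@(ray*d[v,u]/ray[2]-P['t'])
        out.append((R.inv().apply(X-s['ee_pos'])*1000).round(0).astype(int).tolist())
    print(v,out)
E
```

```text
196 [146.8  21.9] [ 0.5831 -0.127   0.054 ] [ 0.1206 -0.065  -0.0298] 0.16461584
385 [207.8  36.4] [ 0.5815 -0.1602  0.054 ] [ 0.1094 -0.0337 -0.0298] 0.1693331
445 [542.   99.5] [ 0.6185 -0.3436  0.054 ] [ 0.0917  0.1525 -0.0297] 0.151497
1085 [302.9 157.5] [ 0.5382 -0.2198  0.054 ] [ 0.0507  0.0108 -0.0298] 0.18363236
1065 [218.9 184. ] [ 0.5142 -0.1847  0.054 ] [ 0.0379 -0.0298 -0.0298] 0.18766011
912 [351.6 225.9] [ 0.5125 -0.2542  0.054 ] [ 0.0161  0.0362 -0.0298] 0.19588707
1604 [278.3 251.9] [ 0.4881 -0.2226  0.054 ] [ 0.0019 -0.001  -0.0298] 0.16394375
325 [207.4 272.4] [ 0.4646 -0.1896  0.054 ] [-0.011  -0.0395 -0.0298] 0.20833485
404 [304.3 298.1] [ 0.4648 -0.2447  0.054 ] [-0.0268  0.0133 -0.0297] 0.2109004
97 [ 30.8 377.2] [ 0.2843 -0.0419  0.054 ] [-0.1407 -0.2331 -0.0298] 0.2594088
dark 465 [199.1   5.1] [ 0.6053 -0.1383  0.017 ]
dark 131 [129.9  36.5] [ 0.5784 -0.0998  0.017 ]
dark 179 [213.7  65.3] [ 0.5712 -0.1583  0.017 ]
dark 389 [319.  110.2] [ 0.5628 -0.2243  0.017 ]
dark 320 [179.3 156.8] [ 0.5131 -0.1521  0.017 ]
dark 249 [394.6 225.6] [ 0.5098 -0.2943  0.017 ]
[... 193 characters left out ...]
 [[-16, -31, 3], [10, -19, -51], [10, -17, -50], [10, -15, -50], [1, 0, -32], [10, 17, -50], [10, 19, -51], [10, 22, -50], [-26, 38, 23]]
262 [[6, -22, -50], [10, -18, -58], [10, -16, -58], [10, -14, -57], [-3, 0, -32], [10, 16, -57], [10, 19, -57], [11, 21, -59], [6, 25, -50]]
270 [[10, -20, -64], [10, -17, -64], [10, -15, -65], [7, -14, -59], [-7, 0, -33], [9, 16, -62], [10, 18, -65], [74, 1, -182], [6, 24, -57]]
285 [[10, -18, -77], [11, -16, -77], [10, -14, -76], [1, -14, -61], [-17, 0, -31], [3, 16, -64], [10, 16, -76], [10, 18, -76], [10, 21, -76]]
300 [[11, -16, -88], [5, -16, -79], [3, -14, -76], [-4, -14, -66], [-63, -1, 22], [-2, 16, -69], [4, 17, -78], [6, 18, -81], [11, 19, -88]]
```

The wrist view shows the hub disc at (390,352). The fingers ended beside and above the hub, closed to 30 mm, and gripped nothing. By depth, the finger ends sit about 43 mm behind the stated TCP. I'll check that with the side camera before moving.

```bash
python3 - <<'E'
from h import *
im,d=save('side','x.png');C=cloud('side',d)
u,v=proj('side',[.487,-.222,.06]).astype(int);print(u,v)
o=im[v-60:v+30,u-60:u+60];cv2.imwrite('pics/s1.png',cv2.resize(o,None,fx=6,fy=6,interpolation=cv2.INTER_CUBIC))
for vv in range(v-50,v+20,3):
    print(vv,[tuple((C[vv,uu]*1000).round(0).astype(int)) for uu in range(u-18,u+19,6)])
E
```

```text
324 198
148 [(np.int64(779), np.int64(-543), np.int64(1)), (np.int64(764), np.int64(-564), np.int64(-3)), (np.int64(500), np.int64(-188), np.int64(254)), (np.int64(476), np.int64(-181), np.int64(265)), (np.int64(459), np.int64(-188), np.int64(268)), (np.int64(450), np.int64(-206), np.int64(263)), (np.int64(443), np.int64(-229), np.int64(256))]
151 [(np.int64(769), np.int64(-530), np.int64(-3)), (np.int64(750), np.int64(-545), np.int64(-3)), (np.int64(510), np.int64(-204), np.int64(233)), (np.int64(476), np.int64(-182), np.int64(255)), (np.int64(461), np.int64(-192), np.int64(256)), (np.int64(445), np.int64(-199), np.int64(258)), (np.int64(654), np.int64(-614), np.int64(0))]
154 [(np.int64(756), np.int64(-511), np.int64(-3)), (np.int64(739), np.int64(-528), np.int64(-5)), (np.int64(501), np.int64(-191), np.int64(232)), (np.int64(482), np.int64(-195), np.int64(237)), (np.int64(462), np.int64(-195), np.int64(244)), (np.int64(454), np.int64(-216), np.int64(237)), (np.int64(615), np.int64(-544), np.int64(32))]
157 [(np.int64(741), np.int64(-490), np.int64(-2)), (np.int64(723), np.int64(-5
[... 6243 characters left out ...]
64(431), np.int64(-246), np.int64(20))]
214 [(np.int64(527), np.int64(-182), np.int64(1)), (np.int64(500), np.int64(-175), np.int64(18)), (np.int64(492), np.int64(-200), np.int64(7)), (np.int64(471), np.int64(-202), np.int64(16)), (np.int64(466), np.int64(-232), np.int64(0)), (np.int64(451), np.int64(-245), np.int64(0)), (np.int64(436), np.int64(-258), np.int64(-2))]
217 [(np.int64(507), np.int64(-151), np.int64(17)), (np.int64(503), np.int64(-181), np.int64(1)), (np.int64(492), np.int64(-200), np.int64(-5)), (np.int64(470), np.int64(-201), np.int64(5)), (np.int64(461), np.int64(-224), np.int64(-5)), (np.int64(443), np.int64(-232), np.int64(-1)), (np.int64(427), np.int64(-242), np.int64(1))]
```

View pics/s1.png

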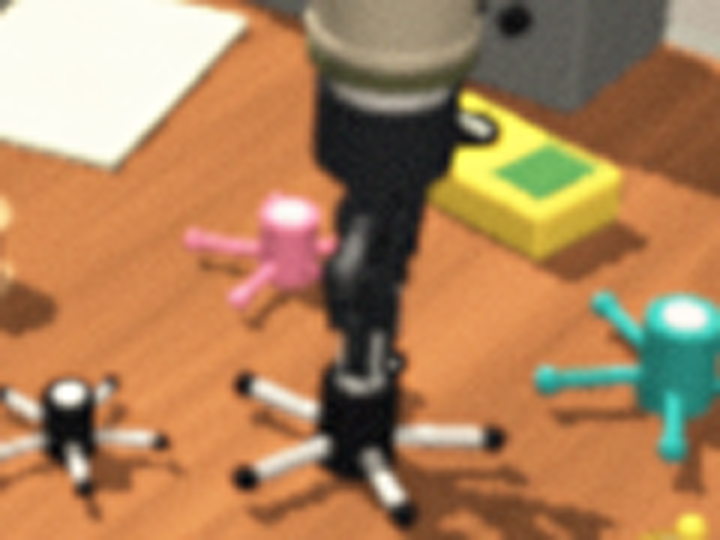

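The side view agrees: the finger ends are above the hub at about z 0.065, so the true tips lie about 42 mm behind the reported TCP and sideways alignment is good. I'll allow for that: open, go 42 mm lower and grip.

Emit:
servo_tool(angular=[[0,0,0],[0,0,0],[0,0,0],[0,0,0],[0,0,0],[0,0,0],[0,0,0],[0,0,0],[0,0,0],[0,0,0],[0,0,0],[0,0,0],[0,0,0],[0,0,0],[0,0,0],[0,0,0]], delta_pos=[[0,0,0.005],[0,0,0.005],[0.0015,0.0015,0.005],[0.0015,0.0015,0.005],[0.0015,0.0015,0],[0.0015,0.0015,-0.008],[0.0015,0.0015,-0.018],[0.0015,0.0015,-0.028],[0.0015,0.0015,-0.036],[0.0015,0.0015,-0.041],[0.0015,0.0015,-0.041],[0.0015,0.0015,-0.041],[0.0015,0.0015,-0.041],[0.0015,0.0015,-0.041],[0.0015,0.0015,-0.041],[0.0015,0.0015,-0.041]], gripper=[0.085,0.085,0.085,0.085,0.085,0.085,0.085,0.085,0.085,0.085,0.06,0.045,0.03,0.03,0.03,0.03], newtons=40)

```text
t: 5.22
ee_pos: [0.4887, -0.223, -0.0161]
tcp_rot: [0.989, 0.147, 0.001, 0.0]
contact_force: [0.9, -0.6, 3.1]
width: 0.0435
```

Emit:
servo_tool(angular=[[0,0,0],[0,0,0],[0,0,0],[0,0,0],[0,0,0],[0,0,0],[0,0,0],[0,0,0],[0,0,0],[0,0,0],[0,0,0],[0,0,0],[0,0,0],[0,0,0],[0,0,0],[0,0,0],[0,0,0],[0,0,0],[0,0,0],[0,0,0]], delta_pos=[[0,0,0.01],[0,0,0.03],[0,0,0.06],[0,0,0.09],[0,0.01,0.12],[0,0.03,0.14],[0,0.06,0.15],[0,0.09,0.15],[0,0.122,0.15],[0,0.154,0.15],[-0.003,0.186,0.15],[-0.006,0.218,0.15],[-0.009,0.25,0.15],[-0.012,0.282,0.15],[-0.015,0.314,0.15],[-0.018,0.346,0.15],[-0.02,0.375,0.15],[-0.021,0.397,0.15],[-0.021,0.409,0.15],[-0.021,0.409,0.15]], gripper=[0.03,0.03,0.03,0.03,0.03,0.03,0.03,0.03,0.03,0.03,0.03,0.03,0.03,0.03,0.03,0.03,0.03,0.03,0.03,0.03])

```text
t: 6.88
ee_pos: [0.4664, 0.1897, 0.1345]
tcp_rot: [0.989, 0.149, 0.001, -0.0]
contact_force: [-1.1, 0.6, -2.0]
width: 0.0433
```

Emit:
servo_tool(angular=[[0,0,0],[0,0,0]], delta_pos=[[0,0,0],[0,0,0]], gripper=[0.03,0.03])

```text
t: 7.05
ee_pos: [0.4662, 0.1894, 0.1347]
tcp_rot: [0.989, 0.149, 0.0, -0.0]
contact_force: [-0.6, 0.4, -2.4]
width: 0.0435
```

```bash
python3 - <<'E'
from h import *
s=ctrl.observe();print(s['t'],s['ee_pos'],s['joint_positions'].round(2),s['width'],s['contact_force'].round(1))
P=ctrl.camera_params('wrist');im,d=save('wrist','w2.png',scale=1.4);np.savez('P2.npz',**{k:P[k] for k in ['mtx','R','t']},ee=s['ee_pos'])
E
```

```text
7.05 [0.46616195 0.18938169 0.13466605] [ 0.09  0.21 -0.62  1.76  0.13  1.21 -1.83] 0.043479441949291375 [-0.6  0.4 -2.4]
```

View pics/w2.png

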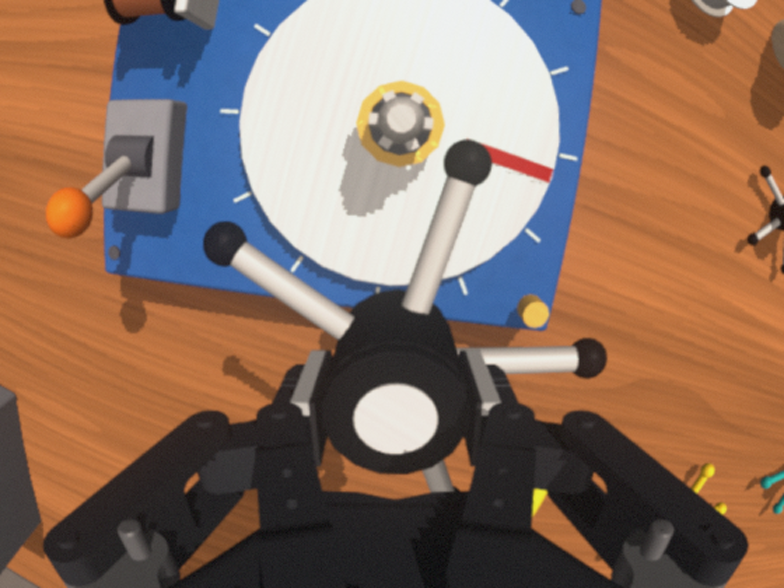

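The wrist view shows the wheel held level, hub disc at (396,418), and the spindle nose at (402,117) with its teeth around it. The brake ball is at (69,212).

```bash
python3 - <<'E'
from h import *
from m import circ
P=dict(np.load('P2.npz'));L=np.load('last_wrist.npz');im,d=L['im'],L['d'];h=cv2.cvtColor(im,cv2.COLOR_BGR2HSV)
K=P['mtx']
zt=P['ee'][2]+.0161+.054
k,l,st,c=cv2.connectedComponentsWithStats(((h[...,1]<50)&(h[...,2]>170)).astype(np.uint8))
i=l[298,283];print('hub px',c[i],st[i]);q=(c[i]-K[:2,2])/K[0,0];r=np.hypot(*q);X=P['R'].T@(np.r_[np.sin(r)*q/r,np.cos(r)]/np.cos(r)*d[298,283]-P['t'])
H=fish(c[i],zt,P)[0];print('hub plane',H.round(4),'depth pt',X.round(4))
# dial
i=l[110,220];cn=max(cv2.findContours((l==i).astype(np.uint8),cv2.RETR_EXTERNAL,cv2.CHAIN_APPROX_NONE)[0],key=cv2.contourArea)[:,0]
cn=cn[(cn[:,1]>2)];Q=fish(cn,.052,P)
for _ in range(6):
    cc,rr=circ(Q);e=np.hypot(*(Q[:,:2]-cc).T);Q=Q[abs(e-rr)<max(.0015,np.median(abs(e-rr))*2)]
print('dial',cc.round(4),rr.round(4),len(Q))
# brass sleeve at z~.074 & nose
m=(abs(h[...,0]-22)<8)&(h[...,1]>100);v,u=np.nonzero(m);k=np.hypot(u-286,v-87)<40
Y=fish(np.c_[u[k],v[k]].astype(float),.074,P);print('sleeve',cv2.minEnclosingCircle(Y[:,:2].astype(np.float32)))
g=cv2.cvtColor(im,cv2.COLOR_BGR2GRAY)[60:120,255:320];cv2.imwrite('pics/nose.png',cv2.resize(g,None,fx=9,fy=9,interpolation=cv2.INTER_CUBIC))
print('nose eye',fish([402/1.4,117/1.4],.110,P).round(4))
# red, green, orange
red=((h[...,0]<6)|(h[...,0]>174))&(h[...,1]>120);v,u=np.nonzero(red);k=np.hypot(u-372,v-115)<40;Y=fish(np.c_[u[k],v[k]],.052,P)[:,:2];y=Y[np.argmax(np.hypot(*(Y-cc).T))]-cc;print('ptr',np.degrees(np.arctan2(y[1],y[0])),np.hypot(*y))
o=(abs(h[...,0]-10)<6)&(h[...,1]>150);v,u=np.nonzero(o);k=np.hypot(u-49,v-151)<25;print('brake',fish([u[k].mean(),v[k].mean()],.123,P).round(4))
E
```

```text
hub px [282.15334773 298.87818575] [ 253  275   60   49 2315]
hub plane [0.4661 0.1883 0.2048] depth pt [0.4676 0.1888 0.2071]
dial [0.5524 0.2124] 0.0945 364
sleeve ((0.5525503754615784, 0.21220509707927704), 0.022825704887509346)
nose eye [[0.5529 0.2119 0.11  ]]
ptr -88.61855379137542 0.09389545939659462
brake [[0.4685 0.3665 0.123 ]]
```

View pics/nose.png

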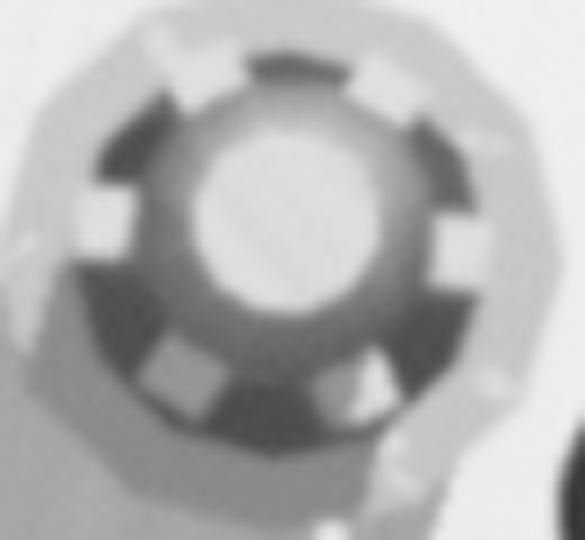

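The crop shows the nose disc centred on six pale teeth, at about (288,215). Wrist, dial and sleeve fits agree on the spindle at (0.5526, 0.2122). Moving over it.

Emit:
servo_tool(angular=[[0,0,0],[0,0,0],[0,0,0],[0,0,0],[0,0,0],[0,0,0],[0,0,0],[0,0,0]], delta_pos=[[0.016,0.005,0],[0.035,0.01,0],[0.054,0.015,0],[0.07,0.019,0],[0.08,0.022,0],[0.086,0.024,0],[0.086,0.024,0],[0.086,0.024,0]], gripper=[0.03,0.03,0.03,0.03,0.03,0.03,0.03,0.03])

```text
t: 7.77
ee_pos: [0.5521, 0.2122, 0.1344]
tcp_rot: [0.989, 0.148, 0.0, 0.0]
contact_force: [-0.9, -0.5, -2.8]
width: 0.0435
```

Emit:
servo_tool(angular=[[0,0,0],[0,0,0],[0,0,0],[0,0,0],[0,0,0],[0,0,0],[0,0,0],[0,0,0],[0,0,0],[0,0,0],[0,0,0],[0,0,0]], delta_pos=[[0.0005,0.001,-0.01],[0.0005,0.001,-0.022],[0.0005,0.001,-0.032],[0.0005,0.001,-0.037],[0.0005,0.001,-0.04],[0.0005,0.001,-0.043],[0.0005,0.001,-0.045],[0.0005,0.001,-0.047],[0.0005,0.001,-0.049],[0.0005,0.001,-0.05],[0.0005,0.001,-0.05],[0.0005,0.001,-0.05]], gripper=[0.03,0.03,0.03,0.03,0.03,0.03,0.03,0.03,0.03,0.03,0.03,0.03])

```text
t: 8.77
ee_pos: [0.5527, 0.2133, 0.0845]
tcp_rot: [0.989, 0.148, 0.0, 0.0]
contact_force: [-0.7, -0.1, -2.1]
width: 0.0432
```

Emit:
servo_tool(angular=[[0,0,0],[0,0,0],[0,0,0],[0,0,0],[0,0,0],[0,0,0],[0,0,0],[0,0,0],[0,0,0],[0,0,0],[0,0,0],[0,0,0],[0,0,0],[0,0,0],[0,0,0]], delta_pos=[[0,0,-0.002],[0,0,-0.003],[0,0,-0.004],[0,0,-0.004],[0,0,-0.003],[0,0,-0.002],[0,0,0],[0,0,0],[0,0,0],[0,0,0.01],[0,0,0.03],[0,0,0.06],[0,0,0.09],[0,0,0.1],[0,0,0.1]], gripper=[0.03,0.03,0.03,0.03,0.05,0.065,0.08,0.085,0.085,0.085,0.085,0.085,0.085,0.085,0.085])

```text
t: 10.02
ee_pos: [0.5544, 0.2144, 0.189]
tcp_rot: [0.989, 0.148, 0.003, -0.001]
contact_force: [-0.1, -0.6, 1.2]
width: 0.085
```

```bash
cat > w.py <<'E'
from h import *
import sys
def wheel(name='side'):
    # hub top height from depth near the spindle axis
    im,d=ctrl.capture(name);C=cloud(name,d);h=cv2.cvtColor(im,cv2.COLOR_BGR2HSV)
    m=(np.hypot(C[...,0]-.5526,C[...,1]-.2122)<.035)&(h[...,1]<60)&(h[...,2]>140)&(C[...,2]>.1)
    return m.sum(),C[m].mean(0).round(4)
def balls(fn):
    """spoke ball angles from the wrist camera"""
    s=ctrl.observe();P=ctrl.camera_params('wrist');im,d=save('wrist',fn,scale=1.4);h=cv2.cvtColor(im,cv2.COLOR_BGR2HSV)
    K=P['mtx'];v,u=np.mgrid[:420,:560];q=np.stack([u-K[0,2],v-K[1,2]],-1)/K[0,0];r=np.linalg.norm(q,axis=-1,keepdims=True)
    X=(np.concatenate([q/r*np.tan(r),np.ones_like(r)],-1)*d[...,None]-P['t'])@P['R']
    rho=np.hypot(X[...,0]-.5526,X[...,1]-.2122)
    W=X[(rho<.02)&(X[...,2]>.1)&(h[...,1]<50)&(h[...,2]>170)];print('hub',len(W),W.mean(0).round(4),np.median(W[:,2]).round(4))
    m=(h[...,2]<75)&(rho>.06)&(rho<.085)&(X[...,2]>.07)&(X[...,2]<.13)
    k,l,st,c=cv2.connectedComponentsWithStats(m.astype(np.uint8))
    for i in range(1,k):
        if st[i,4]>25:
            Y=X[l==i];y=Y.mean(0);print('ball',st[i,4],y.round(4),np.degrees(np.arctan2(y[1]-.2122,y[0]-.5526)).round(1),np.median(Y[:,2]).round(4))
E
python3 - <<'E'
from w import *
s=ctrl.observe();print(s['t'],s['ee_pos'],s['joint_positions'].round(2),s['contact_force'].round(1))
balls('w3.png');print(wheel())
E
```

```text
10.0167 [0.55441124 0.21440854 0.18897249] [ 0.02  0.37 -0.59  1.45  0.21  1.37 -1.85] [-0.1 -0.6  1.2]
hub 715 [0.5518 0.2127 0.1295] 0.1295
ball 176 [0.6254 0.2042 0.0967] -6.3 0.0969
ball 167 [0.5844 0.2792 0.0969] 64.6 0.0971
ball 138 [0.5668 0.141  0.097 ] -78.7 0.0972
ball 141 [0.4994 0.2635 0.097 ] 136.1 0.0973
ball 117 [0.488  0.1774 0.0967] -151.7 0.0971
(np.int64(288), array([0.5516, 0.2129, 0.4712]))
```

Both depth readings put the hub top at 0.1295 m, so the underside is at about 0.075. The wheel already meshed and dropped onto the sleeve when released (unmeshed, the top would be at 0.150). No nudging is needed; next I press with closed fingers.

Emit:
servo_tool(angular=[[0,0,0],[0,0,0],[0,0,0],[0,0,0],[0,0,0],[0,0,0],[0,0,0],[0,0,0],[0,0,0],[0,0,0]], delta_pos=[[-0.002,-0.002,0],[-0.002,-0.002,0],[-0.002,-0.002,-0.01],[-0.002,-0.002,-0.025],[-0.002,-0.002,-0.045],[-0.002,-0.002,-0.065],[-0.002,-0.002,-0.08],[-0.002,-0.002,-0.09],[-0.002,-0.002,-0.093],[-0.002,-0.002,-0.093]], gripper=[0,0,0,0,0,0,0,0,0,0])

```text
t: 10.95
ee_pos: [0.5502, 0.2111, 0.0909]
tcp_rot: [0.989, 0.148, -0.0, 0.0]
contact_force: [0.2, 0.5, 0.1]
width: -0.0002
```

Emit:
servo_tool(angular=[[0,0,0],[0,0,0],[0,0,0],[0,0,0],[0,0,0],[0,0,0]], delta_pos=[[0.002,0.001,-0.001],[0.002,0.001,-0.002],[0.002,0.001,-0.003],[0.002,0.001,-0.004],[0.002,0.001,-0.005],[0.002,0.001,-0.005]], gripper=[0,0,0,0,0,0])

```text
t: 11.45
ee_pos: [0.5531, 0.2125, 0.0876]
tcp_rot: [0.989, 0.148, 0.001, 0.0]
contact_force: [-1.7, -1.2, 7.3]
width: 0.0002
```

Emit:
servo_tool(angular=[[0,0,0],[0,0,0],[0,0,0],[0,0,0],[0,0,0],[0,0,0],[0,0,0],[0,0,0]], delta_pos=[[0,0,-0.002],[0,0,-0.0025],[0,0,-0.003],[0,0,-0.003],[0,0,-0.003],[0,0,-0.0035],[0,0,-0.004],[0,0,-0.004]], gripper=[0,0,0,0,0,0,0,0])

```text
t: 12.12
ee_pos: [0.5535, 0.2127, 0.0851]
tcp_rot: [0.989, 0.148, 0.002, 0.0]
contact_force: [-3.6, -1.6, 7.9]
width: 0.0001
```

Emit:
servo_tool(angular=[[0,0,0],[0,0,0],[0,0,0],[0,0,0],[0,0,0],[0,0,0],[0,0,0],[0,0,0],[0,0,0],[0,0,0],[0,0,0],[0,0,0]], delta_pos=[[-0.001,0,-0.002],[-0.001,0,-0.003],[-0.001,0,-0.0035],[-0.001,0,-0.004],[-0.001,0,-0.0045],[-0.001,0,-0.005],[-0.001,0,-0.0055],[-0.001,0,-0.006],[-0.001,0,-0.0065],[-0.001,0,-0.007],[-0.001,0,-0.0075],[-0.001,0,-0.008]], gripper=[0,0,0,0,0,0,0,0,0,0,0,0])

```text
t: 13.12
ee_pos: [0.5537, 0.2128, 0.0799]
tcp_rot: [0.989, 0.148, 0.003, 0.0]
contact_force: [-6.0, -5.6, 19.8]
width: 0.0005
```

Emit:
servo_tool(angular=[[0,0,0],[0,0,0],[0,0,0],[0,0,0],[0,0,0],[0,0,0],[0,0,0],[0,0,0]], delta_pos=[[-0.001,0,-0.002],[-0.001,0,-0.002],[-0.001,0,-0.002],[-0.001,0,-0.002],[-0.001,0,-0.002],[-0.001,0,-0.002],[-0.001,0,-0.002],[-0.001,0,-0.002]], gripper=[0,0,0,0,0,0,0,0])

```text
t: 13.78
ee_pos: [0.5536, 0.2128, 0.08]
tcp_rot: [0.989, 0.148, 0.005, 0.001]
contact_force: [-4.1, -3.5, 10.2]
width: -0.0001
```

Emit:
servo_tool(angular=[[0,0,0],[0,0,0],[0,0,0],[0,0,0],[0,0,0],[0,0,0],[0,0,0]], delta_pos=[[0,0,0.01],[0,0,0.03],[0,0,0.055],[0,0,0.08],[0,0,0.1],[0,0,0.1],[0,0,0.1]], gripper=[0,0,0,0,0,0,0])

```text
t: 14.37
ee_pos: [0.5546, 0.2134, 0.1822]
tcp_rot: [0.989, 0.148, 0.007, 0.0]
contact_force: [-0.4, 0.4, -0.2]
width: 0.0001
```

```bash
cat >> w.py <<'E'
def ptr():
    L=np.load('last_wrist.npz');im=L['im'];h=cv2.cvtColor(im,cv2.COLOR_BGR2HSV);P=ctrl.camera_params('wrist')
    c=np.array([.5526,.2122])
    for n,m,z,lo,hi in [('red',((h[...,0]<6)|(h[...,0]>174))&(h[...,1]>120)&(h[...,2]>90),.052,.03,.1),('green',(abs(h[...,0]-65)<15)&(h[...,1]>120),.041,.095,.12)]:
        v,u=np.nonzero(m)
        if not len(u): continue
        Q=fish(np.c_[u,v],z,P)[:,:2]-c;r=np.hypot(*Q.T);Q=Q[(r>lo)&(r<hi)]
        if len(Q): q=Q.mean(0);print(n,len(Q),np.degrees(np.arctan2(q[1],q[0])).round(1),np.hypot(*q).round(4))
E
python3 - <<'E'
from w import *
s=ctrl.observe();print(s['t'],s['ee_pos'],s['joint_positions'].round(2),s['contact_force'].round(1))
balls('w4.png');ptr()
E
```

```text
14.3667 [0.55456308 0.2134412  0.18215865] [ 0.02  0.37 -0.59  1.47  0.21  1.35 -1.85] [-0.4  0.4 -0.2]
hub 748 [0.5525 0.213  0.1284] 0.1201
ball 168 [0.6253 0.2042 0.0875] -6.3 0.0876
ball 157 [0.5843 0.2792 0.0875] 64.7 0.0878
ball 128 [0.5667 0.1411 0.0876] -78.7 0.0876
ball 133 [0.4993 0.2637 0.0875] 136.0 0.0877
red 96 -91.5 0.0819
green 493 9.3 0.1052
```

View pics/w4.png

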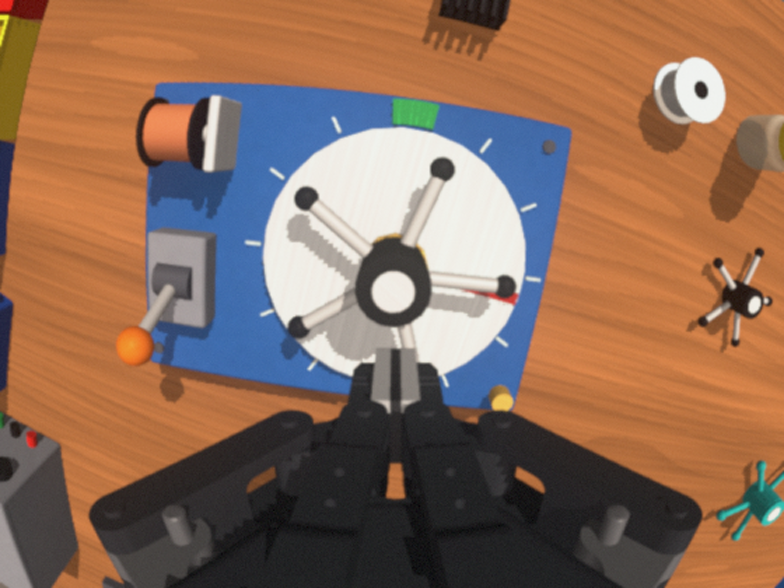

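The wrist view shows the wheel low on the spindle: hub at (393,292), green mark at (415,112), pointer under the ball at (506,286) and brake ball at (134,346). The tops dropped 9.4 mm of a nominal 10 mm, so I'll press once more to be sure.

Emit:
servo_tool(angular=[[0,0,0],[0,0,0],[0,0,0],[0,0,0],[0,0,0],[0,0,0],[0,0,0],[0,0,0],[0,0,0],[0,0,0],[0,0,0],[0,0,0],[0,0,0],[0,0,0]], delta_pos=[[-0.002,-0.001,-0.02],[-0.002,-0.001,-0.045],[-0.002,-0.001,-0.07],[-0.002,-0.001,-0.088],[-0.002,-0.001,-0.096],[-0.002,-0.001,-0.1],[-0.002,-0.001,-0.101],[-0.002,-0.001,-0.102],[-0.002,-0.001,-0.103],[-0.002,-0.001,-0.104],[-0.002,-0.001,-0.1045],[-0.002,-0.001,-0.105],[-0.002,-0.001,-0.105],[-0.002,-0.001,-0.105]], gripper=[0,0,0,0,0,0,0,0,0,0,0,0,0,0])

```text
t: 15.58
ee_pos: [0.5518, 0.2116, 0.0801]
tcp_rot: [0.989, 0.148, 0.006, 0.001]
contact_force: [-15.7, -8.7, 35.3]
width: 0.0001
```

At 35 N it stayed at the same height (0.080), so the wheel is hard home. Next I lift, open slightly and straddle the spoke at -6.3°, with the jaws tangential.

Emit:
servo_tool(angular=[[0,0,0],[0,0,0],[0,0,-6],[0,0,-12],[0,0,-18],[0,0,-23],[0,0,-23],[0,0,-23],[0,0,-23],[0,0,-23]], delta_pos=[[0,0,0.015],[0,0,0.035],[0.015,-0.001,0.04],[0.03,-0.003,0.04],[0.045,-0.004,0.04],[0.056,-0.006,0.04],[0.06,-0.006,0.04],[0.06,-0.006,0.04],[0.06,-0.006,0.04],[0.06,-0.006,0.04]], gripper=[0,0,0.028,0.028,0.028,0.028,0.028,0.028,0.028,0.028])

```text
t: 16.42
ee_pos: [0.6111, 0.2062, 0.1201]
tcp_rot: [0.999, -0.051, 0.005, 0.002]
contact_force: [0.3, 0.5, -0.6]
width: 0.0279
```

```bash
python3 - <<'E'
from w import *
s=ctrl.observe();q=s['tcp_rot'];print(s['t'],s['ee_pos'],s['joint_positions'].round(2),s['contact_force'].round(1),'yaw',np.degrees(2*np.arctan2(q[1],q[0])),q.round(4),s['width'])
balls('w5.png');ptr()
E
```

```text
16.4167 [0.61106317 0.20620804 0.12009588] [-0.05  0.51 -0.48  1.41  0.25  1.28 -2.22] [ 0.3  0.5 -0.6] yaw -5.821240827170624 [ 0.9987 -0.0508  0.0055  0.0025] 0.02791709903528225
hub 739 [0.5522 0.2132 0.1201] 0.1201
ball 255 [0.6267 0.2033 0.0872] -6.8 0.0873
ball 219 [0.5859 0.2781 0.0867] 63.2 0.0872
ball 216 [0.5686 0.1408 0.0867] -77.4 0.0871
red 123 -89.1 0.073
green 679 9.7 0.1057
```

Emit:
servo_tool(angular=[[0,0,0],[0,0,0],[0,0,0],[0,0,0],[0,0,0],[0,0,0],[0,0,0],[0,0,0],[0,0,0]], delta_pos=[[0.001,-0.0005,-0.02],[0.001,-0.0005,-0.04],[0.001,-0.0005,-0.058],[0.001,-0.0005,-0.072],[0.001,-0.0005,-0.084],[0.001,-0.0005,-0.092],[0.001,-0.0005,-0.097],[0.001,-0.0005,-0.097],[0.001,-0.0005,-0.097]], gripper=[0.028,0.028,0.028,0.028,0.028,0.028,0.028,0.028,0.028])

```text
t: 17.22
ee_pos: [0.6123, 0.2058, 0.0237]
tcp_rot: [0.999, -0.051, 0.006, 0.002]
contact_force: [-0.4, 0.5, 0.5]
width: 0.0284
```

```bash
cat > arc.py <<'E'
import sys,numpy as np
from workcell import ctrl
s=ctrl.observe();p=s['ee_pos'];c=np.array([.5526,.2122]);a0=np.arctan2(p[1]-c[1],p[0]-c[0]);q=s['tcp_rot'];y0=2*np.arctan2(q[1],q[0])
print(s['t'],p.round(4),'angle',np.degrees(a0).round(1),'yaw',np.degrees(y0).round(1),np.hypot(*(p[:2]-c)).round(4))
tot,n=float(sys.argv[1]),int(sys.argv[2])
A=[];D=[]
for k in range(1,n+1):
    t=np.radians(tot*k/n);g=c+.06*np.array([np.cos(a0+t),np.sin(a0+t)])-p[:2]
    A.append([0,0,round(tot*k/n,1)]);D.append([round(g[0],4),round(g[1],4),0])
print(A);print(D)
E
python3 arc.py 70 20
```

```text
17.2167 [0.6123 0.2058 0.0237] angle -6.1 yaw -5.8 0.0601
[[0, 0, 3.5], [0, 0, 7.0], [0, 0, 10.5], [0, 0, 14.0], [0, 0, 17.5], [0, 0, 21.0], [0, 0, 24.5], [0, 0, 28.0], [0, 0, 31.5], [0, 0, 35.0], [0, 0, 38.5], [0, 0, 42.0], [0, 0, 45.5], [0, 0, 49.0], [0, 0, 52.5], [0, 0, 56.0], [0, 0, 59.5], [0, 0, 63.0], [0, 0, 66.5], [0, 0, 70.0]]
[[np.float64(0.0002), np.float64(0.0037), 0], [np.float64(0.0002), np.float64(0.0073), 0], [np.float64(0.0001), np.float64(0.011), 0], [np.float64(-0.0003), np.float64(0.0146), 0], [np.float64(-0.0009), np.float64(0.0182), 0], [np.float64(-0.0018), np.float64(0.0218), 0], [np.float64(-0.0028), np.float64(0.0253), 0], [np.float64(-0.0041), np.float64(0.0288), 0], [np.float64(-0.0056), np.float64(0.0321), 0], [np.float64(-0.0072), np.float64(0.0354), 0], [np.float64(-0.0091), np.float64(0.0385), 0], [np.float64(-0.0112), np.float64(0.0416), 0], [np.float64(-0.0134), np.float64(0.0445), 0], [np.float64(-0.0158), np.float64(0.0472), 0], [np.float64(-0.0184), np.float64(0.0498), 0], [np.float64(-0.0211), np.float64(0.0523), 0], [np.float64(-0.024), np.float64(0.0545), 0], [np.float64(-0.027), np.float64(0.0566), 0], [np.float64(-0.0301), np.float64(0.0585), 0], [np.float64(-0.0334), np.float64(0.0603), 0]]
```

Emit:
servo_tool(angular=[[0,0,3.5],[0,0,7],[0,0,10.5],[0,0,14],[0,0,17.5],[0,0,21],[0,0,24.5],[0,0,28],[0,0,31.5],[0,0,35],[0,0,38.5],[0,0,42],[0,0,45.5],[0,0,49],[0,0,52.5],[0,0,56],[0,0,59.5],[0,0,63],[0,0,66.5],[0,0,70]], delta_pos=[[0,0.0037,0],[0,0.0073,0],[0,0.011,0],[-0.0003,0.0146,0],[-0.001,0.018,0],[-0.002,0.022,0],[-0.003,0.025,0],[-0.004,0.029,0],[-0.0055,0.032,0],[-0.007,0.0355,0],[-0.009,0.0385,0],[-0.011,0.0415,0],[-0.0135,0.0445,0],[-0.016,0.047,0],[-0.0185,0.05,0],[-0.021,0.0525,0],[-0.024,0.0545,0],[-0.027,0.0565,0],[-0.03,0.0585,0],[-0.0335,0.06,0]], gripper=[0.028,0.028,0.028,0.028,0.028,0.028,0.028,0.028,0.028,0.028,0.028,0.028,0.028,0.028,0.028,0.028,0.028,0.028,0.028,0.028])

```text
t: 18.88
ee_pos: [0.5807, 0.2653, 0.0252]
tcp_rot: [0.847, 0.532, 0.008, -0.0]
contact_force: [2.5, -3.3, -0.7]
width: 0.028
```

```bash
python3 - <<'E'
from w import *
s=ctrl.observe();print(s['contact_force'].round(1),s['width'],s['joint_positions'].round(2))
balls('w6.png');ptr()
E
python3 arc.py 32 12 | sed 's/np.float64//g'
```

```text
[ 2.5 -3.3 -0.7] 0.02804556058820746 [ 0.03  0.64 -0.73  1.53  0.45  1.13 -1.24]
hub 0 [nan nan nan] nan
ball 5903 [0.6079 0.2572 0.1109] 39.1 0.1182
ball 5046 [0.5529 0.2829 0.1154] 89.8 0.1194
green 1182 9.8 0.1062
18.9333 [0.5798 0.2658 0.0251] angle 63.1 yaw 64.6 0.0601
[[0, 0, 2.7], [0, 0, 5.3], [0, 0, 8.0], [0, 0, 10.7], [0, 0, 13.3], [0, 0, 16.0], [0, 0, 18.7], [0, 0, 21.3], [0, 0, 24.0], [0, 0, 26.7], [0, 0, 29.3], [0, 0, 32.0]]
[[(-0.0026), (0.0011), 0], [(-0.0051), (0.0022), 0], [(-0.0078), (0.0032), 0], [(-0.0104), (0.004), 0], [(-0.0131), (0.0047), 0], [(-0.0158), (0.0053), 0], [(-0.0186), (0.0058), 0], [(-0.0214), (0.0061), 0], [(-0.0242), (0.0063), 0], [(-0.0269), (0.0064), 0], [(-0.0297), (0.0063), 0], [(-0.0325), (0.0062), 0]]w.py:14: RuntimeWarning: Mean of empty slice.
  W=X[(rho<.02)&(X[...,2]>.1)&(h[...,1]<50)&(h[...,2]>170)];print('hub',len(W),W.mean(0).round(4),np.median(W[:,2]).round(4))
  ret = um.true_divide(
  return _methods._mean(a, axis=axis, dtype=dtype,
  ret = ret.dtype.type(ret / rcount)
```

Emit:
servo_tool(angular=[[0,0,2.7],[0,0,5.3],[0,0,8],[0,0,10.7],[0,0,13.3],[0,0,16],[0,0,18.7],[0,0,21.3],[0,0,24],[0,0,26.7],[0,0,29.3],[0,0,32]], delta_pos=[[-0.0025,0.001,0],[-0.005,0.002,0],[-0.008,0.003,0],[-0.0105,0.004,0],[-0.013,0.0045,0],[-0.016,0.0055,0],[-0.0185,0.006,0],[-0.0215,0.006,0],[-0.024,0.0065,0],[-0.027,0.0065,0],[-0.0295,0.0065,0],[-0.0325,0.006,0]], gripper=[0.028,0.028,0.028,0.028,0.028,0.028,0.028,0.028,0.028,0.028,0.028,0.028])

```text
t: 19.93
ee_pos: [0.5489, 0.2712, 0.0261]
tcp_rot: [0.666, 0.746, 0.008, -0.002]
contact_force: [2.5, -1.4, -0.4]
width: 0.028
```

```bash
cat >> w.py <<'E'
from m import onplane
def topptr(c=np.array([.5512,.2127])):
  for n,c in [('top',np.array([.5512,.2120])),('side',np.array([.5480,.2180]))]:
    im,d=ctrl.capture(n);np.savez('last_%s.npz'%n,im=im,d=d);h=cv2.cvtColor(im,cv2.COLOR_BGR2HSV)
    for k,m,z,lo,hi in [('red',((h[...,0]<8)|(h[...,0]>172))&(h[...,1]>110)&(h[...,2]>80),.052,.03,.1),('green',(abs(h[...,0]-62)<16)&(h[...,1]>110),.041,.095,.125)]:
        v,u=np.nonzero(m);Q=onplane(n,np.c_[u,v],z)[:,:2]-c;r=np.hypot(*Q.T);Q=Q[(r>lo)&(r<hi)]
        if len(Q): q=Q.mean(0);print(n,k,len(Q),np.degrees(np.arctan2(q[1],q[0])).round(1),np.hypot(*q).round(4))
E
python3 - <<'E'
from w import *
s=ctrl.observe();print(s['contact_force'].round(1),s['width'],s['joint_positions'].round(2))
save('wrist','w7.png',scale=1.4);ptr();topptr()
E
python3 arc.py 8 4 | sed 's/np.float64//g'
```

```text
[ 2.5 -1.4 -0.4] 0.027963397371343436 [ 0.11  0.64 -0.86  1.6   0.51  1.14 -0.76]
green 419 12.8 0.1085
top red 66 3.5 0.0665
top green 67 10.2 0.1067
side green 15 11.4 0.1097
20.0833 [0.5482 0.2714 0.0259] angle 94.2 yaw 96.4 0.0593
[[0, 0, 2.0], [0, 0, 4.0], [0, 0, 6.0], [0, 0, 8.0]]
[[(-0.0021), (0.0005), 0], [(-0.0042), (0.0002), 0], [(-0.0063), (-0.0001), 0], [(-0.0083), (-0.0005), 0]]
```

Emit:
servo_tool(angular=[[0,0,2],[0,0,4],[0,0,6],[0,0,6.5],[0,0,6.5],[0,0,6.5]], delta_pos=[[-0.002,0.0005,0],[-0.0042,0.0003,0],[-0.0063,0,0],[-0.007,0,0],[-0.007,0,0],[-0.007,0,0]], gripper=[0.028,0.028,0.028,0.028,0.028,0.028])

```text
t: 20.58
ee_pos: [0.5419, 0.2708, 0.0261]
tcp_rot: [0.624, 0.781, 0.007, -0.002]
contact_force: [2.8, -2.7, 0.6]
width: 0.0278
```

```bash
python3 - <<'E'
from w import *
s=ctrl.observe();print(s['t'],s['ee_pos'],s['contact_force'].round(1));topptr()
L=np.load('last_top.npz');u,v=proj('top',[.5526,.2122,.06]).astype(int);cv2.imwrite('pics/t8.png',cv2.resize(L['im'][v-60:v+60,u-75:u+75],None,fx=5,fy=5,interpolation=cv2.INTER_CUBIC))
E
```

```text
20.5833 [0.54189978 0.27079526 0.02608031] [ 2.8 -2.7  0.6]
top red 66 9.4 0.0666
top green 67 10.2 0.1067
side red 13 5.0 0.0509
side green 13 11.9 0.1097
```

The top camera gives the pointer at 9.4° and the mark at 10.2°, so 0.8° apart (the mark spans ±6.9°). Backing off the spoke and lifting clear.

Emit:
servo_tool(angular=[[0,0,0],[0,0,0],[0,0,0],[0,0,0],[0,0,0],[0,0,0],[0,0,0],[0,0,0],[0,0,0],[0,0,0],[0,0,0],[0,0,0]], delta_pos=[[0.003,0.0005,0],[0.006,0.001,0],[0.008,0.0015,0],[0.008,0.0015,0.005],[0.008,0.0015,0.015],[0.008,0.0015,0.035],[0.008,0.0015,0.06],[0.008,0.0015,0.09],[0.008,0.0015,0.12],[0.008,0.0015,0.13],[0.008,0.0015,0.13],[0.008,0.0015,0.13]], gripper=[0.028,0.028,0.028,0.028,0.028,0.028,0.028,0.028,0.028,0,0,0])

```text
t: 21.68
ee_pos: [0.5499, 0.2728, 0.1568]
tcp_rot: [0.624, 0.781, 0.008, -0.002]
contact_force: [-0.5, -0.7, -1.3]
width: 0.0001
```

Emit:
servo_tool(angular=[[0,0,-7],[0,0,-14],[0,0,-21],[0,0,-28],[0,0,-35],[0,0,-42],[0,0,-49],[0,0,-56],[0,0,-63],[0,0,-70],[0,0,-77],[0,0,-84],[0,0,-91],[0,0,-93],[0,0,-93]], delta_pos=[[-0.012,0,0],[-0.024,0,0],[-0.036,0,0],[-0.048,0,0],[-0.06,0,0],[-0.072,0.007,0],[-0.084,0.014,0],[-0.096,0.02,0],[-0.105,0.028,0],[-0.112,0.036,0],[-0.12,0.044,0],[-0.126,0.052,0],[-0.132,0.06,0],[-0.132,0.06,0],[-0.132,0.06,0]], gripper=[0,0,0,0,0,0,0,0,0,0,0,0,0,0,0])

```text
t: 22.93
ee_pos: [0.4165, 0.3328, 0.1554]
tcp_rot: [0.996, 0.085, 0.005, 0.005]
contact_force: [0.4, -0.0, -0.1]
width: 0.0002
```

```bash
cat >> w.py <<'E'
def orange():
    h=cv2.cvtColor(np.load('last_wrist.npz')['im'],cv2.COLOR_BGR2HSV);P=ctrl.camera_params('wrist')
    k,l,st,c=cv2.connectedComponentsWithStats(((abs(h[...,0]-10)<6)&(h[...,1]>170)&(h[...,2]>120)).astype(np.uint8))
    for i in range(1,k):
        if st[i,4]>80: print('orange',st[i],fish(c[i],.123,P)[0].round(4))
E
python3 - <<'E'
from w import *
s=ctrl.observe();q=s['tcp_rot'];print(s['t'],s['ee_pos'],s['contact_force'].round(1),np.degrees(2*np.arctan2(q[1],q[0])),s['joint_positions'].round(2))
balls('w8.png');ptr();topptr();orange()
E
```

```text
22.9333 [0.41650908 0.33278162 0.15540053] [ 0.4 -0.  -0.1] 9.7813599087048 [-0.11  0.29 -0.76  1.66  0.22  1.28 -2.31]
hub 631 [0.5523 0.2125 0.12  ] 0.12
ball 106 [0.5991 0.1582 0.087 ] -49.3 0.0873
ball 215 [0.5456 0.2876 0.087 ] 95.3 0.0873
ball 127 [0.5119 0.1524 0.0869] -124.2 0.0873
ball 198 [0.4804 0.2329 0.0867] 164.0 0.0871
red 29 10.1 0.0446
top red 67 9.5 0.0668
top green 68 10.1 0.1068
side red 13 5.2 0.0742
side green 24 7.8 0.1102
orange [ 233  114   37   38 1007] [0.4721 0.3611 0.123 ]
```

View pics/w8.png

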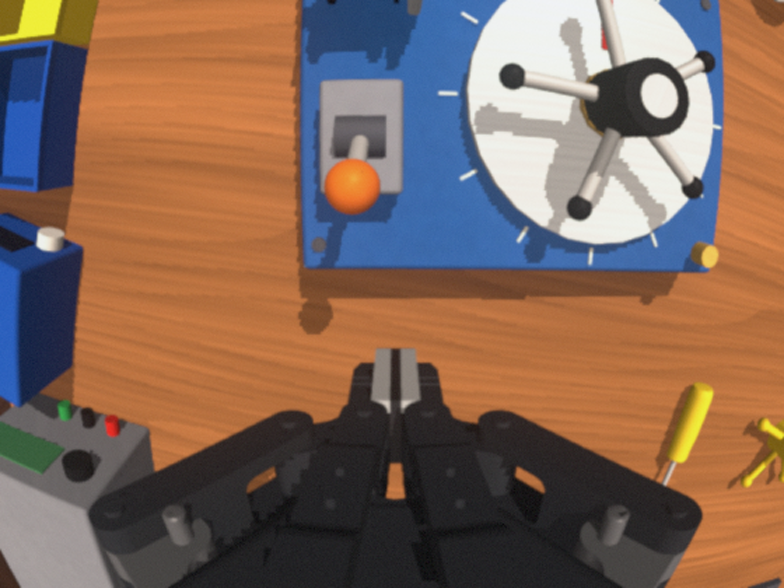

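The wrist view shows the wheel home, red stripe under the spoke by the mark, and the orange ball at (352,186). The ball sits 160 mm along winder y, as told. I'll come down behind it and sweep along winder +x.

Emit:
servo_tool(angular=[[0,0,0],[0,0,0],[0,0,0],[0,0,0],[0,0,0],[0,0,0],[0,0,0],[0,0,0],[0,0,0]], delta_pos=[[0.001,0.01,0],[0.003,0.019,0],[0.003,0.019,-0.015],[0.003,0.019,-0.035],[0.003,0.019,-0.055],[0.003,0.019,-0.075],[0.003,0.019,-0.086],[0.003,0.019,-0.087],[0.003,0.019,-0.087]], gripper=[0,0,0,0,0,0,0,0,0])

```text
t: 23.83
ee_pos: [0.4205, 0.3514, 0.0687]
tcp_rot: [0.996, 0.086, 0.005, 0.005]
contact_force: [-0.1, 0.1, 0.8]
width: -0.0
```

Emit:
servo_tool(angular=[[0,0,0],[0,0,0],[0,0,0],[0,0,0],[0,0,0],[0,0,0],[0,0,0],[0,0,0],[0,0,0],[0,0,0],[0,0,0],[0,0,0],[0,0,0]], delta_pos=[[0.006,0.001,0],[0.013,0.002,0],[0.02,0.0035,0],[0.026,0.0045,0],[0.032,0.0055,0],[0.038,0.0065,0],[0.044,0.0075,0],[0.05,0.0085,0],[0.056,0.0095,0],[0.062,0.0105,0],[0.068,0.0115,0],[0.074,0.0125,0],[0.074,0.0125,0]], gripper=[0,0,0,0,0,0,0,0,0,0,0,0,0])

```text
t: 24.92
ee_pos: [0.4959, 0.3636, 0.0684]
tcp_rot: [0.996, 0.086, 0.005, 0.005]
contact_force: [-1.1, -0.5, -1.4]
width: 0.0001
```

```bash
python3 - <<'E'
from w import *
s=ctrl.observe();print(s['t'],s['ee_pos'],s['contact_force'].round(1))
save('wrist','w9.png');orange()
E
```

```text
24.9167 [0.49588342 0.36361965 0.06840146] [-1.1 -0.5 -1.4]
orange [ 247  207   62   63 2840] [0.5146 0.3686 0.123 ]
```

Emit:
servo_tool(angular=[[0,0,0],[0,0,0],[0,0,0],[0,0,0],[0,0,0],[0,0,0]], delta_pos=[[0.003,0.0005,0],[0.006,0.001,0],[0.008,0.0015,0],[0.01,0.0015,0],[0.012,0.002,0],[0.012,0.002,0]], gripper=[0,0,0,0,0,0])

```text
t: 25.47
ee_pos: [0.5074, 0.3657, 0.0684]
tcp_rot: [0.996, 0.086, 0.005, 0.005]
contact_force: [-0.9, 0.6, 0.2]
width: 0.0003
```

```bash
python3 - <<'E'
from w import *
s=ctrl.observe();print(s['t'],s['ee_pos'],s['contact_force'].round(1))
save('wrist','w10.png');orange()
E
```

```text
25.4667 [0.50744626 0.36571602 0.06838524] [-0.9  0.6  0.2]
orange [ 249  204   59   60 2629] [0.5287 0.3708 0.123 ]
```

Emit:
servo_tool(angular=[[0,0,0],[0,0,0],[0,0,0],[0,0,0],[0,0,0]], delta_pos=[[0.0015,0,0],[0.003,0.0005,0],[0.0045,0.001,0],[0.006,0.001,0],[0.006,0.001,0]], gripper=[0,0,0,0,0])

```text
t: 25.93
ee_pos: [0.5079, 0.3661, 0.068]
tcp_rot: [0.996, 0.087, 0.001, 0.007]
contact_force: [-21.3, -8.7, 11.2]
width: 0.0004
```

```bash
python3 - <<'E'
from w import *
s=ctrl.observe();print(s['t'],s['ee_pos'],s['contact_force'].round(1))
save('wrist','w11.png');orange()
E
```

```text
25.9333 [0.50791839 0.36612144 0.06797772] [-21.3  -8.7  11.2]
orange [ 250  206   60   61 2635] [0.529  0.3708 0.123 ]
```

The push met the hard stop at 21 N and the ball did not move further, so the lever is fully over. Backing off, lifting clear and doing the final check.

Emit:
servo_tool(angular=[[0,0,0],[0,0,0],[0,0,0],[0,0,0],[0,0,0],[0,0,0],[0,0,0],[0,0,0],[0,0,0],[0,0,0],[0,0,0],[0,0,0]], delta_pos=[[-0.006,-0.001,0],[-0.015,-0.0025,0],[-0.03,-0.005,0],[-0.045,-0.0075,0.005],[-0.06,-0.01,0.025],[-0.07,-0.011,0.05],[-0.08,-0.02,0.08],[-0.09,-0.04,0.1],[-0.09,-0.06,0.11],[-0.09,-0.07,0.11],[-0.09,-0.07,0.11],[-0.09,-0.07,0.11]], gripper=[0,0,0,0,0,0,0,0,0,0,0,0])

```text
t: 26.98
ee_pos: [0.4183, 0.2954, 0.1773]
tcp_rot: [0.996, 0.086, 0.001, 0.007]
contact_force: [0.2, 0.5, -0.8]
width: 0.0001
```

```bash
python3 - <<'E'
from w import *
s=ctrl.observe();print(s['t'],s['ee_pos'],s['contact_force'].round(1))
balls('w12.png');orange();ptr();topptr()
L=np.load('last_top.npz')
cv2.imwrite('pics/t9.png',cv2.resize(L['im'][100:300,60:360],None,fx=2.6,fy=2.6,interpolation=cv2.INTER_CUBIC))
E
```

```text
26.9833 [0.4183106  0.29537939 0.17730982] [ 0.2  0.5 -0.8]
hub 653 [0.5523 0.2125 0.1201] 0.12
ball 110 [0.5991 0.1576 0.0871] -49.6 0.0874
ball 186 [0.5455 0.2869 0.0872] 95.4 0.0873
ball 124 [0.512  0.1518 0.0871] -123.9 0.0875
ball 182 [0.4804 0.2319 0.0871] 164.8 0.0873
orange [187  28  32  33 772] [0.5296 0.3723 0.123 ]
red 23 6.4 0.0661
top red 66 9.6 0.0669
top green 67 10.2 0.1067
side red 27 4.7 0.0636
side green 23 7.8 0.1104
```

View pics/t9.png

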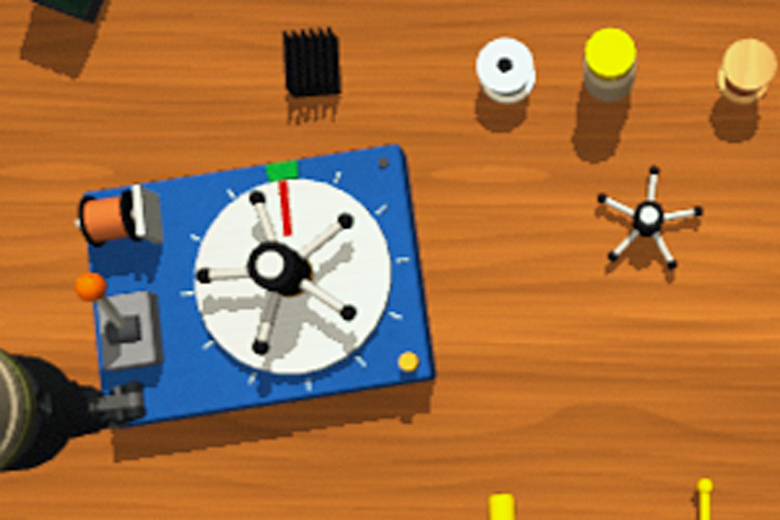

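The top view shows the stripe's outer end at (284,182) on the green mark at (282,170). The lever is over, with its ball at (90,287), the stand-off is in place at (408,362), and the gripper touches nothing.

```bash
python3 -c "
from workcell import ctrl
print(ctrl.sign_off())"
```

```text
the job is handed in; nothing more can be done
None
```

The job is done in the order asked and was handed in at about 27 s of the 67 s allowed; no verdict came back.

- **Pick-up:** I took the larger black-hubbed wheel. The first grasp closed on air because the real finger ends sit about 42 mm behind the reported TCP. I allowed for that and regrasped.
- **Fitting:** I set the wheel on the nose and let go. It meshed and dropped onto the sleeve by itself on release, so no nudging was needed. I then pressed it down to the hard stop. A second press read 35 N at its end, above the stated 10 to 15 N, and the wheel did not move.
- **Turning and brake:** I pushed a spoke about 98° anticlockwise until the pointer reached the mark. Only then did I throw the brake lever, pushing it to its stop (about 21 N on the last push, with no further movement).

**Last checks:**
- **Pointer:** the top camera puts the stripe at 9.6° and the mark at 10.2°, so 0.6° apart against ±6.9° allowed. The picture shows the same.
- **Other cameras on the pointer:** they disagree slightly. The side camera reads about 3° off from only a few pixels, and in the wrist view a spoke hides most of the stripe. Both are still within the mark.
- **Wheel height:** the hub top reads 0.120 m against a nominal 0.118 m. It came down 9.4 mm of a nominal 10 mm, which I put down to depth-camera error since the extra press changed nothing.
- **Brake:** the ball is at (0.530, 0.372), against an expected end position of (0.530, 0.371).
- **Surroundings:** the stand-off, small black wheel, reel, jar, heat sink and coil looked undisturbed in the last picture. The multimeter was outside that crop; the arm did not go near it. The gripper was clear of everything.

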